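# Pile up the slide trays and put their cover on

### The arm

A 6-joint arm with a two-finger parallel gripper is mounted at the origin on the work surface. World frame = base frame: x ahead of the robot, y to its left, z up, the work surface at z = 0. Lengths are in m, angles in rad, forces in N, time in s.
With the tool pointing down it reaches from about 0.25 to 0.8 m from the base axis. Payload 8.5 kg.
Tool frame: the origin (TCP) lies midway between the tips of the shut fingers; the grasp point (between the pads) lies 19 mm behind it; z points along the fingers, y is the line along which they close (so a half turn about z gives the same grasp; the last joint's range is limited). The gripper opens to 85 mm and grips with 20 to 120 N. Pads are 22 mm wide; open, the fingers measure 114 mm over their backs; the gripper's body (76 mm by 85 mm) begins 54 mm behind the grasp point. The pads swing forward as they close: fully open they stand 13 mm farther back than shut.
Start: joints at [1.331, 0.238, -0.013, 1.319, 0, 1.571], TCP at [0.125, 0.51, 0.231] pointing down, gripper open.
Joint ranges: [-2.66, 2.66], [-1.03, 1.9], [-1.14, 1.46], [-1.82, 2.27], [-1.45, 1.34], [-3.14, 3.14]. Speed limits (rad/s): [2.22, 2.22, 2.79, 3.14, 3.14, 3.14].

### API

Orientations are given as a rotation vector (axis times angle).
In Python, from plant import r gives the robot as it stands.
- The arm moves only by the tool nudge_tcp, called by a JSON object that holds its "api" and its "payload". Schema: {"type":"object","properties":{"moves":{"type":"array","items":{"type":"object","properties":{"turn_vec":{"type":"array","items":{"type":"number"},"minItems":3,"maxItems":3},"d":{"type":"array","items":{"type":"number"},"minItems":3,"maxItems":3},"aperture":{"type":"number"}},"additionalProperties":false,"required":["aperture"]},"minItems":1,"maxItems":12},"clamp_n":{"type":"number"},"only":{"type":"string"},"quiet":{"type":"boolean"},"lines":{"type":"string"}},"required":["moves"],"additionalProperties":false}. moves is a list of rows, 1 to 12 of them, each an object with the fields turn_vec (a list: a rotation vector rx, ry, rz in rad), d (a list: dx, dy, dz in m), aperture (the finger opening in m); a field left out counts as zero (the opening has to be given); each row shifts and turns the commanded pose from where the row before left it, along the tool's axes as they then stand; what a row does not reach is not made up. A row lasts 1/10 s, in which the tool goes at most 0.05 m and 0.15 rad, less where a joint would pass 70% of its speed; a pose out of reach is approached as far as the arm can. The fingers move at their own pace and stop on an object; clamp_n is the grip in N (left out, the last holds). Time passes only in rows, so rows that do not move let the fingers close. The tool returns the time, the measured TCP pose, the force, the opening and the grip force at its end. only (a regular expression) keeps the lines of the reply that match it, lines (a string "A,B") keeps lines A to B, and quiet returns only ok. Input that does not fit is refused with a message, and nothing moves.
- r.read_state(): the state, without advancing time (a new reading comes with each control period).
- r.snapshot(name): name is "scene" or "side" or "wrist"; returns the picture (400x640x3 uint8, blue, green, red); there is no depth.
- r.camera_params(name): a dict with "intrinsics" (3x3 intrinsics, pixels), "xyz" and "attitude" of the camera in the world; the wrist camera has in their place "T_tool_cam" (4x4, takes a point from camera to tool coordinates, whose origin is the TCP and whose axes are the flange's). Camera axes: x right, y down, z forward; pixel columns grow to the right and rows downward; lengths in m; the calibration is good to about 2 mm. A picture is of the moment at which its call begins: read the wrist's pose just before it. camera_params takes no time and is no camera call.
- r.close_job(): hands the job in; it is judged then, once.
The state is a dict: "t": time; "q": joint angles; "joint_vel": joint speeds; "joint_efforts": joint torques, N m; "tool_pos": TCP position; "tcp_rot": TCP orientation; "force": force on the tool from outside, world axes, zero at the start; "torque": the same for the moment, N m; "gripper_width": finger opening in m; "grasp_force": force on a finger pad.
Only numpy, scipy, OpenCV 4.12 (cv2) and the standard library are available. Lean on these libraries where they do the work, as an engineer would, in place of code of your own. Each camera call takes 0.05 s, during which the arm holds its last target. There are 200 camera calls.

### The job

Stack the loose slide tray on top of the slide tray that stands in the steel carrying tray, then put the cover, the plate with the grip bar, on top, so that it can all go to the incubator. Make it a square pile, the edges lined up all round to within about 5 mm (either way round will do). Lower the pieces into place rather than dropping them, let go, and leave the bottom tray where it stands and the other things on the bench as they are.

Things in the scene. Friction and masses are not known exactly. Their poses are not given: they have to be found in the camera images.
- carrier: shallow stainless carrying tray, 190 mm (its x) by 140 mm (its y), floor 4 mm thick, rim 4 mm wide and 10 mm high; fixed to the bench. Origin: centre of its underside, z up.
- bottom_tray: white plastic slide tray standing, perhaps a little askew, on the floor of the carrying tray: 100 mm long (its x), 64 mm wide (its y) and 16 mm high (its z), two glass slides lying side by side in a shallow recess of its top (5 mm deep; rim 4 to 5 mm wide); its underside is flat. Origin: centre of its underside. About 130 g, rigid. Loose: it can be pushed.
- tray: the loose white plastic slide tray, lying flat on the bench, same as the bottom one: 100 mm long (its x), 64 mm wide (its y) and 16 mm high (its z), two glass slides lying side by side in a shallow recess of its top (5 mm deep; rim 4 to 5 mm wide); its underside is flat. Origin: centre of its underside. About 130 g, rigid.
- cover: white plastic cover lying flat on the bench: plate 100 mm (its x) by 64 mm (its y), 6 mm thick, flat underneath; on its middle stands a solid grip bar 60 mm long (along its x), 16 mm wide (along its y), from 6 to 30 mm above the underside. Origin: centre of its underside. About 120 g, rigid.
- amber_bottle: bystander: amber glass bottle, 60 mm across, 120 mm high, stands upright. Origin: centre of its underside.
- dropper_bottle: bystander: small yellow plastic bottle, 48 mm across, 90 mm high, stands upright. Origin: centre of its underside.
- petri_dish: bystander: closed petri dish, 94 mm across, 17 mm high. Origin: centre of its underside.
- slide_box: bystander: closed blue plastic slide box, 98 mm (x) by 170 mm (y), 34 mm high. Origin: centre of its underside.

How it is judged:
At the end, for the whole second after the job is handed in: Loose tray flat on the bottom tray, cover flat on the loose tray, both level, at rest, within 3 mm of their stacked heights, centred within 7 mm of the bottom tray along its length and width and turned under 0.12 rad from it, either way round; bottom tray within 15 mm of its start (x of tray in the frame of bottom_tray between -0.007 and 0.007 m and y of tray in the frame of bottom_tray between -0.007 and 0.007 m and z of tray in the frame of bottom_tray between 0.013 and 0.019 m and angle between the x axis of each of tray, cover and the x axis of bottom_tray, either way round below 0.12 rad and angle between each of tray, cover, bottom_tray's own z axis and vertical below 0.06 rad and linear speed of each of tray, cover below 0.02 m/s and x of cover in the frame of bottom_tray between -0.007 and 0.007 m and y of cover in the frame of bottom_tray between -0.007 and 0.007 m and z of cover in the frame of bottom_tray between 0.029 and 0.035 m and distance of bottom_tray from where it was at the start of the episode below 0.015 m); the robot touches nothing.
It fails at once if the loose tray is let fall or thrown (faster than 0.5 m/s with no finger on it: a drop of about 13 mm) (linear speed of tray above 0.5 m/s and contact force between the fingers and tray below 0.05 N).
It fails at once if the cover is let fall or thrown (faster than 0.5 m/s with no finger on it: a drop of about 13 mm) (linear speed of cover above 0.5 m/s and contact force between the fingers and cover below 0.05 N).
It fails at once if a bystander (amber bottle, dropper bottle, petri dish or slide box) is moved by more than 20 mm (distance of any of amber_bottle, dropper_bottle, petri_dish, slide_box from where it was at the start of the episode above 0.02 m).
It also fails if it takes over 64 s, if anything falls off the work surface, if the arm or the gripper's body presses on something with over 40 N, if the wrist force passes 120 N, or if a joint passes its speed limit or range.

## Working session

There is one attempt and no reset: what is moved stays moved. The work goes in short steps, Python scripts to look and compute and a tool call to move; the robot and the scene stay as the last step left them, time stands still between calls to the robot, and variables do not carry over. Pictures are saved under pics/ and viewed, at most 10 in all, crops included, and the job is handed in when it is done.

```bash
ls; mkdir -p pics
```

Run:
```python
from plant import r
import cv2,numpy as np
s=r.read_state();print(s)
for n in("scene","side","wrist"):
    cv2.imwrite(f"pics/{n}0.png",r.snapshot(n));print(n,r.camera_params(n))
```

```text
pics
plant.py
{'t': 0.0, 'q': array([ 1.33098492e+00,  2.38772196e-01, -1.42193999e-02,  1.31921909e+00,
        1.99151999e-05,  1.57080694e+00]), 'joint_vel': array([ 0.00134642, -0.0001701 ,  0.00084959,  0.00017388, -0.00139484,
       -0.00083818]), 'joint_efforts': array([ 8.69736778e-04, -5.38771319e+01,  3.46439767e+01,  1.82492193e-02,
        1.07754652e-04,  3.13137186e-06]), 'tool_pos': array([0.12459519, 0.50958244, 0.23069571]), 'tcp_rot': array([-3.75786758e-01, -3.11884541e+00,  2.20184300e-03]), 'force': array([-0.29823248, -0.77228692, -0.41732803]), 'torque': array([ 0.04731178, -0.00328559, -0.04801364]), 'grasp_force': 0.0, 'gripper_width': 0.08547244868472563}
scene {'intrinsics': array([[458.23008484,   0.        , 315.35322116],
       [  0.        , 458.23008484, 196.41567739],
       [  0.        ,   0.        ,   1.        ]]), 'xyz': array([0.92729362, 0.57965971, 1.07612051]), 'attitude': array([-0.74623557, -2.77316205,  0.80686172])}
side {'intrinsics': array([[438.59012503,   0.        , 320.72135174],
       [  0.        , 438.59012503, 195.52718138],
       [  0.        ,   0.        ,   1.        ]]), 'xyz': array([ 0.44895597, -0.72849373,  0.84904375]), 'attitude': array([-2.41723535,  0.20046781, -0.08935632])}
wrist {'intrinsics': array([[277.44666434,   0.        , 319.89422212],
       [  0.        , 277.44666434, 203.60877388],
       [  0.        ,   0.        ,   1.        ]]), 'T_tool_cam': array([[ 3.51384582e-04, -9.59872858e-01, -2.80435326e-01,
         7.10602325e-02],
       [ 9.99999866e-01,  4.44019638e-04, -2.66791869e-04,
        -1.34944991e-04],
       [ 3.80605067e-04, -2.80435195e-01,  9.59872886e-01,
        -1.42497959e-01],
       [ 0.00000000e+00,  0.00000000e+00,  0.00000000e+00,
         1.00000000e+00]])}
```

View pics/scene0.png

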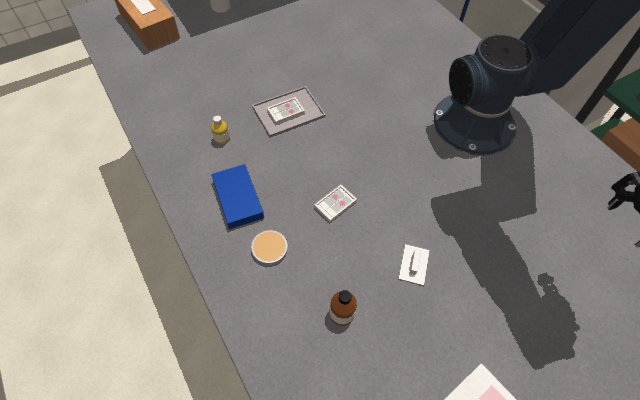

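View pics/side0.png

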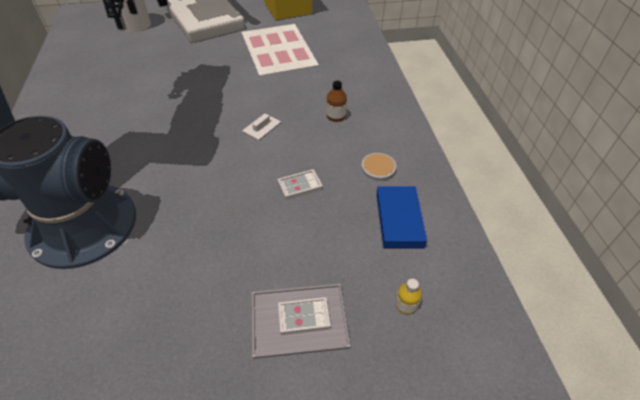

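Create h.py:
```python
import cv2,numpy as np
from scipy.spatial.transform import Rotation as R
from plant import r
def cam(n,s=None):
    p=r.camera_params(n);K=p["intrinsics"]
    if n!="wrist": return K,R.from_rotvec(p["attitude"]).as_matrix(),np.array(p["xyz"])
    Rt=R.from_rotvec(s["tcp_rot"]).as_matrix();T=p["T_tool_cam"]
    return K,Rt@T[:3,:3],Rt@T[:3,3]+s["tool_pos"]
def rays(c,uv):
    K,Rm,o=c;uv=np.reshape(uv,(-1,2)).astype(float)
    return (Rm@np.linalg.inv(K)@np.c_[uv,np.ones(len(uv))].T).T
def plane(c,uv,z):
    d=rays(c,uv);return c[2]+d*((z-c[2][2])/d[:,2])[:,None]
def tri(c1,u1,c2,u2):
    a=rays(c1,u1)[0];b=rays(c2,u2)[0]
    s=np.linalg.lstsq(np.c_[a,-b],c2[2]-c1[2],rcond=None)[0]
    p=c1[2]+s[0]*a;q=c2[2]+s[1]*b
    return (p+q)/2,np.linalg.norm(p-q)
def proj(c,P):
    K,Rm,o=c;x=K@Rm.T@(np.array(P)-o);return x[:2]/x[2]
def white(im,lo=150,sat=45):
    h=cv2.cvtColor(im,cv2.COLOR_BGR2HSV);return ((h[...,2]>lo)&(h[...,1]<sat)).astype(np.uint8)*255
def blob(im,seed,lo=150,rad=45):
    """hull of white pixels within rad of the seed, largest closed blob"""
    m=white(im,lo);k=np.zeros_like(m);cv2.circle(k,tuple(int(v) for v in seed),rad,255,-1)
    m=cv2.morphologyEx(m&k,cv2.MORPH_CLOSE,np.ones((5,5)))
    cs,_=cv2.findContours(m,cv2.RETR_EXTERNAL,cv2.CHAIN_APPROX_NONE)
    return cv2.convexHull(max(cs,key=cv2.contourArea))
def rect(c,hull,z):
    """min-area rectangle of the hull cast on plane z: centre, long, short, angle of long side"""
    p=plane(c,hull,z)[:,:2].astype(np.float32)
    (x,y),(w,h),a=cv2.minAreaRect(p*1000)
    if w<h: w,h,a=h,w,a+90
    a=(a+90)%180-90
    return np.round([x,y,w,h,a],1)
```

Run:
```python
from h import *
seeds=dict(bottom=((286,110),(304,315),.02),tray=((336,203),(300,183),.016),cover=((414,264),(261,126),.006))
ims={n:cv2.imread(f"pics/{n}0.png") for n in("scene","side")}
for k,(a,b,z) in seeds.items():
    C=[]
    for n,sd in(("scene",a),("side",b)):
        c=cam(n)
        for lo in (150,175,200):
            try: hl=blob(ims[n],sd,lo,32 if n=="scene" else 30);print(k,n,lo,rect(c,hl,z))
            except Exception as e: print(k,n,lo,"none")
    print(tri(cam("scene"),a,cam("side"),b))
for k,a,b in(("amber cap",(345,297),(337,86)),("dropcap",(217,121),(412,285)),("petri",(269,244),(378,164)),("box",(237,193),(400,213)),("carrier",(288,110),(300,320))):
    print(k,tri(cam("scene"),a,cam("side"),b))
```

```text
bottom scene 150 [ 483.9 -319.7  187.9  138.1   -3.2]
bottom scene 175 [ 485.4 -318.9  184.9  133.7   -3.2]
bottom scene 200 [ 490.3 -325.7   99.9   63.9   -2.2]
bottom side 150 [ 492.2 -331.6  119.2  116.2   -4.1]
bottom side 175 [ 490.9 -324.   101.    64.2   -2.2]
bottom side 200 [ 525.2 -326.3   59.9   28.3   87.9]
(array([ 0.49102042, -0.32411624,  0.01373922]), np.float64(0.0022378343519257144))
tray scene 150 [533.8  40.6 101.8  66.7  11.5]
tray scene 175 [533.7  41.2 101.1  65.3  11.7]
tray scene 200 [533.1  40.7  98.9  63.5  11.3]
tray side 150 [533.5  42.2 102.3  66.5  11.8]
tray side 175 [533.7  41.4  99.5  61.2  11.8]
tray side 200 [565.3  44.7  50.8  19.7 -78.6]
(array([0.53407173, 0.043703  , 0.01061379]), np.float64(0.0018733387539282454))
cover scene 150 [455.2 293.8 101.2  65.9  44.2]
cover scene 175 [454.9 295.   99.6  63.7  44.2]
cover scene 200 [455.1 295.2  98.6  63.5  44. ]
cover side 150 [454.  295.2 103.   66.3  44.4]
cover side 175 [453.9 295.3  99.1  62.3  44.1]
cover side 200 [453.7 295.   92.5  57.1  44.8]
(array([0.45383896, 0.2952467 , 0.00393225]), np.float64(0.0012278441566698772))
amber cap (array([0.68103299, 0.31031837, 0.10970899]), np.float64(0.0010829959388804723))
dropcap (array([ 0.70931645, -0.32831616,  0.07947253]), np.float64(0.0007138190690882398))
petri (array([0.75023833, 0.06890958, 0.02101636]), np.float64(0.0012032762533196275))
box (array([ 0.75681492, -0.10880676,  0.02847018]), np.float64(0.00036505568741843606))
carrier (array([ 0.48175385, -0.32904302,  0.00429453]), np.float64(0.002437960494955511))
```

View pics/wrist0.png

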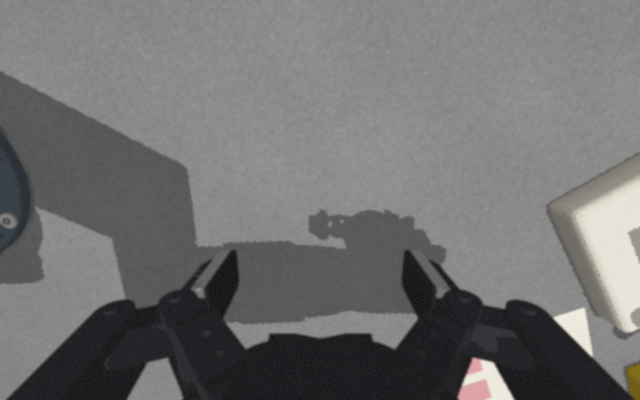

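Pictures: scene shows carrier with bottom tray at (286,110), loose tray (336,203), cover (414,264). The side view shows the same at (304,315), (300,183) and (261,126). The wrist view shows only bare bench, with a printed sheet and a white box at the right edge. The two fixed views agree within about 1.5 mm at the assumed heights.

Add to h.py:
```python
def go(x,y,z,deg):
    """tool-axes moves to the target: turn, then shift (after the turn)"""
    s=r.read_state();A=R.from_rotvec(s["tcp_rot"]);a=np.radians(deg);c,n=np.cos(a),np.sin(a)
    B=R.from_matrix(np.array([[c,n,0],[n,-c,0],[0,0,-1]]))
    d=np.array([x,y,z])-s["tool_pos"]
    print("pos",s["tool_pos"].round(4),"turn",(A.inv()*B).as_rotvec().round(4),"shift after turn",B.inv().apply(d).round(4),"before",A.inv().apply(d).round(4),"w",round(s["gripper_width"],4),"f",s["force"].round(1))
```

```bash
python3 -c "
from h import *
go(.5335,.0413,.18,191.6)"
```

```text
pos [0.1246 0.5097 0.2308] turn [-1.100e-03 -3.000e-04 -4.422e-01] shift after turn [-0.3064 -0.541   0.0508] before [-0.5085 -0.3578  0.0512] w 0.0854 f [0.3 0.7 0. ]
```

{"api": "nudge_tcp", "payload": {"moves": [{"turn_vec":[0, 0, -0.147], "aperture":0.085}, {"turn_vec":[0, 0, -0.147], "aperture":0.085}, {"turn_vec":[0, 0, -0.148], "aperture":0.085}, {"d":[-0.022, -0.0386, 0.0036], "aperture":0.085}, {"d":[-0.022, -0.0386, 0.0036], "aperture":0.085}, {"d":[-0.022, -0.0386, 0.0036], "aperture":0.085}, {"d":[-0.022, -0.0386, 0.0036], "aperture":0.085}, {"d":[-0.022, -0.0386, 0.0036], "aperture":0.085}, {"d":[-0.022, -0.0386, 0.0036], "aperture":0.085}, {"d":[-0.022, -0.0386, 0.0036], "aperture":0.085}, {"d":[-0.022, -0.0386, 0.0036], "aperture":0.085}], "clamp_n": 40}}

```text
t: 1.25
tool_pos: [0.3599, 0.2412, 0.2024]
tcp_rot: [-0.317, 3.125, 0.0]
force: [1.0, 0.5, -0.8]
gripper_width: 0.085
grasp_force: 0.0
```

{"api": "nudge_tcp", "payload": {"moves": [{"d":[-0.022, -0.0386, 0.0036], "aperture":0.085}, {"d":[-0.022, -0.0386, 0.0036], "aperture":0.085}, {"d":[-0.022, -0.0386, 0.0036], "aperture":0.085}, {"d":[-0.022, -0.0386, 0.0036], "aperture":0.085}, {"d":[-0.022, -0.0386, 0.0036], "aperture":0.085}, {"d":[-0.022, -0.0386, 0.0036], "aperture":0.085}, {"aperture":0.085}, {"aperture":0.085}]}}

```text
t: 2.05
tool_pos: [0.5349, 0.0415, 0.1802]
tcp_rot: [0.314, -3.124, -0.0]
force: [0.4, 0.1, -0.4]
gripper_width: 0.085
grasp_force: 0.0
```

```bash
python3 -c "
from h import *
go(.5335,.0413,.18,191.6)
go(.5335,.0413,.12,191.6)
s=r.read_state();im=r.snapshot('wrist');cv2.imwrite('pics/w1.png',im);c=cam('wrist',s);p=proj(c,[.5335,.0413,.016]);print(p)
for lo in(150,175,200):print(lo,rect(c,blob(im,p,lo,110),.016))"
```

```text
pos [0.5349 0.0415 0.1802] turn [ 0.0003 -0.0016 -0.0024] shift after turn [0.0014 0.     0.0002] before [0.0014 0.     0.0002] w 0.085 f [ 0.4  0.1 -0.4]
pos [0.5349 0.0415 0.1802] turn [ 0.0003 -0.0016 -0.0024] shift after turn [0.0014 0.     0.0602] before [0.0013 0.     0.0602] w 0.085 f [ 0.4  0.1 -0.4]
[320.13542549 187.05339233]
150 [534.5  39.1 103.1  64.8  11.7]
175 [534.7  37.4 100.8  59.2  11.7]
200 [534.8  36.5  98.3  56.5  11.5]
```

View pics/w1.png

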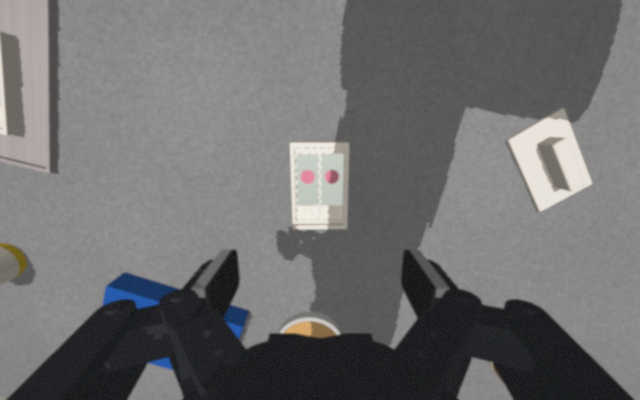

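The wrist view shows the loose tray upright at about (320,186), centred between the fingers, partly in the arm's shadow. This agrees with the projected position.

{"api": "nudge_tcp", "payload": {"moves": [{"d":[0.0014, 0, 0.04], "aperture":0.085}, {"d":[0, 0, 0.04], "aperture":0.085}, {"d":[0, 0, 0.04], "aperture":0.085}, {"d":[0, 0, 0.03], "aperture":0.085}, {"d":[0, 0, 0.02], "aperture":0.085}, {"d":[0, 0, 0.014], "aperture":0.085}, {"aperture":0.085}, {"aperture":0.085}], "clamp_n": 40}}

```text
t: 2.9
tool_pos: [0.5332, 0.043, -0.0025]
tcp_rot: [0.319, -3.125, -0.0]
force: [0.4, 0.6, -0.9]
gripper_width: 0.0852
grasp_force: 0.0
```

{"api": "nudge_tcp", "payload": {"moves": [{"aperture":0.06}, {"aperture":0.05}, {"aperture":0.05}, {"aperture":0.05}, {"aperture":0.05}, {"aperture":0.05}], "clamp_n": 40}}

```text
t: 3.5
tool_pos: [0.5342, 0.0424, -0.0017]
tcp_rot: [-0.317, 3.123, 0.0]
force: [-1.9, 1.7, 6.3]
gripper_width: 0.0628
grasp_force: 43.5
```

Upward force suggests the tips touch the bench, so I'll regrip 3 mm higher.

{"api": "nudge_tcp", "payload": {"moves": [{"aperture":0.075}, {"aperture":0.075}, {"d":[0, 0, -0.004], "aperture":0.075}, {"aperture":0.075}], "clamp_n": 40}}

```text
t: 3.9
tool_pos: [0.5339, 0.0421, 0.0015]
tcp_rot: [-0.317, 3.125, -0.0]
force: [0.2, 0.3, 0.3]
gripper_width: 0.0753
grasp_force: 0.0
```

{"api": "nudge_tcp", "payload": {"moves": [{"aperture":0.05}, {"aperture":0.05}, {"aperture":0.05}, {"aperture":0.05}, {"aperture":0.05}], "clamp_n": 40}}

```text
t: 4.4
tool_pos: [0.5337, 0.0422, 0.0014]
tcp_rot: [-0.317, 3.125, 0.0]
force: [-2.2, 0.3, 7.2]
gripper_width: 0.0626
grasp_force: 43.2
```

{"api": "nudge_tcp", "payload": {"moves": [{"d":[0, 0, -0.01], "aperture":0.05}, {"d":[0, 0, -0.03], "aperture":0.05}, {"d":[0, 0, -0.04], "aperture":0.05}, {"d":[0, 0, -0.04], "aperture":0.05}, {"aperture":0.05}, {"aperture":0.05}], "clamp_n": 40}}

```text
t: 5.0
tool_pos: [0.534, 0.0421, 0.1219]
tcp_rot: [-0.317, 3.124, -0.0]
force: [-0.1, 0.2, -1.3]
gripper_width: 0.0627
grasp_force: 45.2
```

```bash
python3 -c "
from h import *
s=r.read_state();im=r.snapshot('wrist');cv2.imwrite('pics/w2.png',im)
for n in('scene','side'):
  im=r.snapshot(n);cv2.imwrite(f'pics/{n}2.png',im);c=cam(n)
  p=proj(c,[.5337,.0422,s['tool_pos'][2]+.0146]);print(n,p)
  for lo in(150,175,200):
    try: print(lo,rect(c,blob(im,p,lo,35),s['tool_pos'][2]+.0146))
    except Exception as e: print('none')
go(.4905,-.325,.13,177.8)"
```

```text
scene [337.97414501 176.13469891]
150 [547.8  43.6  73.3  66.9  12.1]
175 [540.2  44.   66.7  53.2  20.2]
200 [535.1  41.5  58.4  42.8 -78.2]
side [298.21288587 147.49970661]
150 [507.7  29.4  56.9  47.8 -83.3]
175 [501.    9.5  41.4  21.1 -24.1]
200 [481.  132.2  48.    8.7  50.7]
pos [0.5325 0.042  0.1196] turn [-1.000e-04 -2.500e-03  2.406e-01] shift after turn [ 0.0279 -0.3684 -0.0104] before [ 0.1149 -0.3511 -0.0102] w 0.0629 f [ 0.1 -0.1 -2.2]
```

View pics/w2.png

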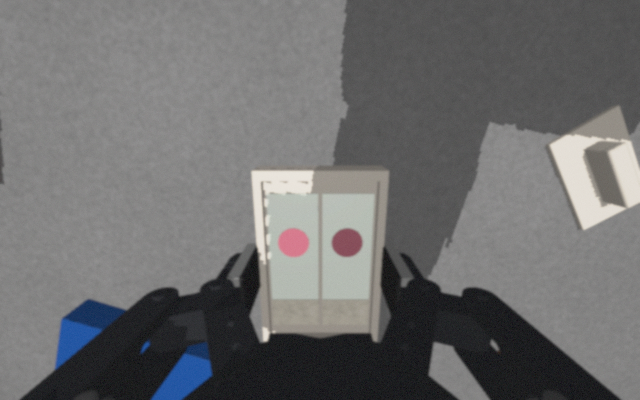

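The wrist view shows the tray held level between both pads. Its far edge is at row ~170, columns 252–388, and its near edge at row ~337.

Create hand.py:
```python
from h import *
p=r.camera_params("wrist");K=p["intrinsics"];T=p["T_tool_cam"]
def t(uv,z):
    d=T[:3,:3]@np.linalg.inv(K)@np.array([*uv,1.]);return (T[:3,3]+d*((z-T[2,3])/d[2]))*1000
```

Run:
```python
from hand import *
for z in(-.0146,-.012,-.017):
    print(z,[t(u,z).round(1)[:2] for u in((252,172),(388,170),(264,340),(380,338))])
im=cv2.imread("pics/w2.png");print(im[160:182,320].mean(1).round(),im[325:345,268].mean(1).round())
```

```text
-0.0146 [array([ 49.1, -31.8]), array([50. , 31.3]), array([-45.9, -31.6]), array([-44.5,  33.4])]
-0.012 [array([ 48.6, -32.5]), array([49.6, 32. ]), array([-48.3, -32.2]), array([-46.8,  34.1])]
-0.017 [array([ 49.5, -31.2]), array([50.4, 30.7]), array([-43.7, -31. ]), array([-42.3,  32.8])]
[130. 131. 131. 129. 128. 116. 108. 105. 107. 110. 123. 138. 146. 149.
 147. 151. 148. 149. 149. 149. 149. 147.] [138. 139. 143. 149. 156. 168. 186. 201. 198. 188. 176. 168. 159. 142.
 119.  97.  68.  43.  29.  19.]
```

{"api": "nudge_tcp", "payload": {"moves": [{"turn_vec":[0, 0, 0.12], "aperture":0.05}, {"turn_vec":[0, 0, 0.12], "aperture":0.05}, {"d":[0.0023, -0.03, 0], "aperture":0.05}, {"d":[0.0023, -0.03, 0], "aperture":0.05}, {"d":[0.0023, -0.03, 0], "aperture":0.05}, {"d":[0.0023, -0.03, 0], "aperture":0.05}, {"d":[0.0023, -0.03, 0], "aperture":0.05}, {"d":[0.0023, -0.03, 0], "aperture":0.05}, {"d":[0.0023, -0.03, 0], "aperture":0.05}, {"d":[0.0023, -0.03, 0], "aperture":0.05}, {"aperture":0.05}], "clamp_n": 40}}

```text
t: 6.25
tool_pos: [0.505, -0.1997, 0.1194]
tcp_rot: [-0.064, -3.139, 0.0]
force: [0.4, 1.2, -1.2]
gripper_width: 0.0625
grasp_force: 45.2
```

```bash
python3 -c "
from h import *
go(.4905,-.325,.13,177.8)"
```

```text
pos [ 0.505  -0.1997  0.1194] turn [-0.0003 -0.0023 -0.0026] shift after turn [ 0.0097 -0.1258 -0.0106] before [ 0.0094 -0.1258 -0.0105] w 0.0625 f [ 0.4  1.2 -1.2]
```

```bash
python3 -c "
from h import *
s=r.read_state();im=r.snapshot('wrist');cv2.imwrite('pics/w3.png',im);c=cam('wrist',s);p=proj(c,[.4905,-.325,.02]);print(p)"
```

```text
[180.42169796 194.23180715]
```

View pics/w3.png

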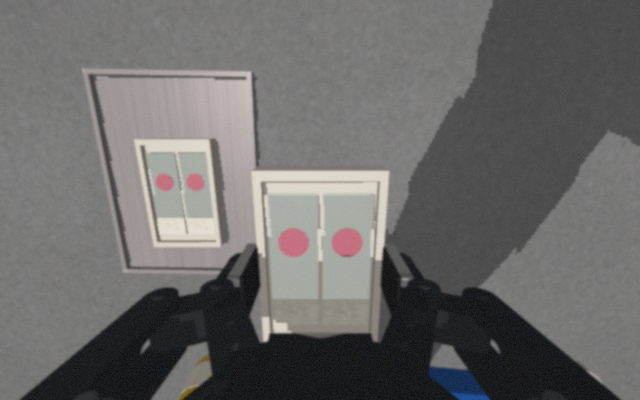

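The bottom tray shows in the wrist view with corners near (135,140), (212,139), (220,246) and (154,247). The held tray is still square in the hand.

Run:
```python
from h import *
s=r.read_state();im=cv2.imread("pics/w3.png");c=cam("wrist",s)
uv=np.float32([(135,140),(212,139),(220,246),(154,247)]);print(plane(c,uv,.02).round(4)[:,:2], "centre",plane(c,uv,.02).mean(0).round(4))
m=im.copy();m[:,225:]=0
for lo in(170,185,200):print(lo,white(m,lo)[190,140:225:6],rect(c,blob(m,(178,193),lo,70),.02))
# height: same corners triangulated against the fixed scene view's rectangle at z .02 vs wrist at other z
for z in(.01,.02,.03):print(z,plane(c,uv,z).mean(0).round(4)[:2])
S=cam("scene");hs=blob(cv2.imread("pics/scene0.png"),(286,110),200,32)
for z in(.01,.02,.03):print(z,rect(S,hs,z))
D=cam("side");hd=blob(cv2.imread("pics/side0.png"),(304,315),175,30)
for z in(.01,.02,.03):print(z,rect(D,hd,z))
```

```text
[[ 0.4417 -0.3534]
 [ 0.4435 -0.2878]
 [ 0.5425 -0.2949]
 [ 0.541  -0.3578]] centre [ 0.4922 -0.3235  0.02  ]
170 [  0 255 255   0   0 255 255 255   0   0 255 255 255   0   0] [ 486.3 -318.3  112.5   77.6   -2.3]
185 [  0 255   0   0   0   0   0 255   0   0   0   0 255   0   0] [ 492.1 -324.6  100.2   63.9   -2.1]
200 [  0 255   0   0   0   0   0   0   0   0   0   0 255   0   0] [ 492.1 -324.7   98.4   63.1   -2.3]
0.01 [ 0.4946 -0.3287]
0.02 [ 0.4922 -0.3235]
0.03 [ 0.4898 -0.3182]
0.01 [ 486.2 -334.3  100.9   64.5   -2.2]
0.02 [ 490.3 -325.7   99.9   63.9   -2.2]
0.03 [ 494.5 -317.2   99.    63.3   -2.2]
0.01 [ 491.4 -319.1  102.2   65.    -2.2]
0.02 [ 490.9 -324.   101.    64.2   -2.2]
0.03 [ 490.4 -328.9   99.8   63.5   -2.2]
```

{"api": "nudge_tcp", "payload": {"moves": [{"turn_vec":[0, -0.002, -0.003], "d":[0.0012, -0.031, -0.001], "aperture":0.05}, {"d":[0.0022, -0.031, 0], "aperture":0.05}, {"d":[0.0022, -0.031, 0], "aperture":0.05}, {"d":[0.0024, -0.031, 0], "aperture":0.05}, {"aperture":0.05}, {"d":[0, 0, 0.03], "aperture":0.05}, {"d":[0, 0, 0.03], "aperture":0.05}, {"d":[0, 0, 0.015], "aperture":0.05}, {"aperture":0.05}, {"aperture":0.05}], "clamp_n": 40}}

```text
t: 7.3
tool_pos: [0.4939, -0.3196, 0.0468]
tcp_rot: [0.053, 3.14, 0.001]
force: [0.1, -0.1, -1.4]
gripper_width: 0.0628
grasp_force: 45.2
```

```bash
python3 -c "
from h import *
go(.4913,-.3246,.0235,177.8)"
```

```text
pos [ 0.4939 -0.3196  0.0468] turn [0.0007 0.0011 0.0046] shift after turn [ 0.0025 -0.0051  0.0233] before [ 0.0025 -0.0052  0.0233] w 0.0628 f [ 0.1 -0.1 -1.4]
```

{"api": "nudge_tcp", "payload": {"moves": [{"turn_vec":[0, 0, 0.004], "d":[0.0025, -0.0051, 0], "aperture":0.05}, {"d":[0, 0, 0.01], "aperture":0.05}, {"d":[0, 0, 0.008], "aperture":0.05}, {"d":[0, 0, 0.004], "aperture":0.05}, {"aperture":0.05}, {"aperture":0.05}], "clamp_n": 40}}

```text
t: 7.9
tool_pos: [0.4911, -0.3257, 0.0248]
tcp_rot: [0.061, 3.139, 0.0]
force: [0.5, -0.6, -1.5]
gripper_width: 0.0628
grasp_force: 45.2
```

```bash
python3 -c "
from h import *
go(.4913,-.3246,.0215,177.8)"
```

```text
pos [ 0.4911 -0.3257  0.0248] turn [ 0.0001  0.0017 -0.0005] shift after turn [-0.0001  0.0011  0.0033] before [-0.0001  0.0011  0.0033] w 0.0628 f [ 0.5 -0.6 -1.5]
```

{"api": "nudge_tcp", "payload": {"moves": [{"d":[0, 0.0008, 0.002], "aperture":0.05}, {"d":[0, 0, 0.001], "aperture":0.05}, {"aperture":0.05}], "clamp_n": 40}}

```text
t: 8.2
tool_pos: [0.4913, -0.3248, 0.0219]
tcp_rot: [0.061, 3.139, -0.0]
force: [0.2, 0.8, -1.2]
gripper_width: 0.0627
grasp_force: 45.2
```

{"api": "nudge_tcp", "payload": {"moves": [{"d":[0, 0, 0.001], "aperture":0.05}, {"aperture":0.05}], "clamp_n": 40}}

```text
t: 8.4
tool_pos: [0.4914, -0.3249, 0.0215]
tcp_rot: [0.061, 3.138, -0.001]
force: [-1.5, 0.9, 4.4]
gripper_width: 0.0629
grasp_force: 45.7
```

Contact has been made (Fz changed from −1.2 to +4.4 N). I'll release and lift.

{"api": "nudge_tcp", "payload": {"moves": [{"aperture":0.064}, {"aperture":0.068}, {"aperture":0.076}, {"aperture":0.078}, {"d":[0, 0, -0.005], "aperture":0.08}, {"d":[0, 0, -0.02], "aperture":0.08}, {"d":[0, 0, -0.04], "aperture":0.08}, {"d":[0, 0, -0.04], "aperture":0.08}, {"d":[0, 0, -0.04], "aperture":0.08}, {"aperture":0.08}], "clamp_n": 40}}

```text
t: 9.4
tool_pos: [0.4933, -0.3264, 0.172]
tcp_rot: [0.061, 3.131, -0.008]
force: [-0.5, -0.6, -0.0]
gripper_width: 0.0801
grasp_force: 0.0
```

Run:
```python
from h import *
s=r.read_state();im=r.snapshot('wrist');cv2.imwrite('pics/w4.png',im);c=cam('wrist',s);p=proj(c,[.491,-.325,.036]);print(p)
for lo in(185,200):print(lo,rect(c,blob(im,p,lo,90),.036))
im=r.snapshot('side');cv2.imwrite('pics/s4.png',im);c=cam('side');p=proj(c,[.491,-.325,.036])
print(p,rect(c,blob(im,p,175,32),.036))
go(.4546,.295,.15,224.2)
```

```text
[322.09806338 190.58522863]
185 [ 465.  -339.   129.4  109.6  -10.8]
200 [ 487.2 -325.2   90.5   65.2   -2.2]
[303.30140365 310.26074082] [ 482.7 -318.2  110.5   81.1    2. ]
pos [ 0.4915 -0.3252  0.1671] turn [-0.003   0.0033 -0.8102] shift after turn [-0.4059  0.4703  0.0171] before [0.0609 0.6183 0.016 ] w 0.0798 f [-0.3  0.5 -1.1]
```

View pics/w4.png

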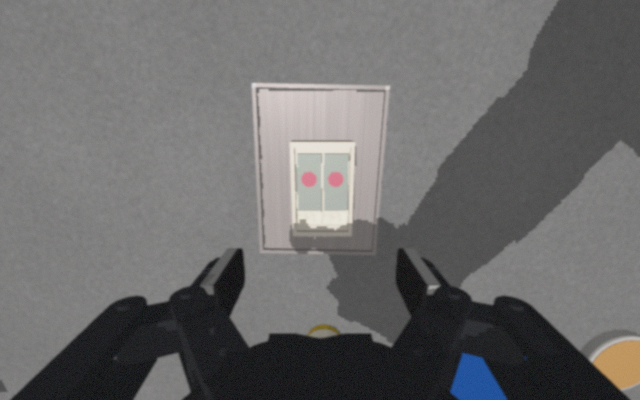

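The wrist view shows the placed tray centred in the carrier, corners near (290,142) and (354,236), with no bottom tray showing at the sides. Now the cover.

{"api": "nudge_tcp", "payload": {"moves": [{"turn_vec":[0, 0, -0.135], "aperture":0.08}, {"turn_vec":[0, 0, -0.135], "aperture":0.06}, {"turn_vec":[0, 0, -0.135], "aperture":0.06}, {"turn_vec":[0, 0, -0.135], "aperture":0.06}, {"turn_vec":[0, 0, -0.135], "aperture":0.06}, {"turn_vec":[0, 0, -0.135], "aperture":0.06}, {"d":[-0.0254, 0.0294, 0.001], "aperture":0.06}, {"d":[-0.0254, 0.0294, 0.001], "aperture":0.06}, {"d":[-0.0254, 0.0294, 0.001], "aperture":0.06}, {"d":[-0.0254, 0.0294, 0.001], "aperture":0.06}, {"d":[-0.0254, 0.0294, 0.001], "aperture":0.06}, {"d":[-0.0254, 0.0294, 0.001], "aperture":0.06}], "clamp_n": 40}}

```text
t: 10.7
tool_pos: [0.476, -0.0906, 0.1584]
tcp_rot: [1.181, -2.911, -0.001]
force: [0.7, 0.3, 0.3]
gripper_width: 0.0602
grasp_force: 0.0
```

{"api": "nudge_tcp", "payload": {"moves": [{"d":[-0.0254, 0.0294, 0.001], "aperture":0.06}, {"d":[-0.0254, 0.0294, 0.001], "aperture":0.06}, {"d":[-0.0254, 0.0294, 0.001], "aperture":0.06}, {"d":[-0.0254, 0.0294, 0.001], "aperture":0.06}, {"d":[-0.0254, 0.0294, 0.001], "aperture":0.06}, {"d":[-0.0254, 0.0294, 0.001], "aperture":0.06}, {"d":[-0.0254, 0.0294, 0.001], "aperture":0.06}, {"d":[-0.0254, 0.0294, 0.001], "aperture":0.06}, {"d":[-0.0254, 0.0294, 0.001], "aperture":0.06}, {"d":[-0.0254, 0.0294, 0.001], "aperture":0.06}, {"aperture":0.06}, {"aperture":0.06}]}}

```text
t: 11.9
tool_pos: [0.4534, 0.2959, 0.1481]
tcp_rot: [1.184, -2.909, 0.003]
force: [-1.3, -0.7, 0.3]
gripper_width: 0.0603
grasp_force: 0.0
```

Run:
```python
from h import *
go(.4546,.295,.15,224.2)
s=r.read_state();im=r.snapshot('wrist');cv2.imwrite('pics/w5.png',im);c=cam('wrist',s);p=proj(c,[.4546,.295,.006]);print(p)
for lo in(150,175):print(lo,rect(c,blob(im,p,lo,90),.006))
for n,los,rad in(("scene",(185,200,210),32),("side",(165,175,185),30)):
  im=r.snapshot(n);cv2.imwrite(f'pics/{n}5.png',im);c=cam(n);p=proj(c,[.491,-.325,.036])
  for lo in los:
    try: print(n,lo,p,rect(c,blob(im,p,lo,rad),.036))
    except Exception as e: print('none')
```

```text
pos [0.4534 0.2959 0.1481] turn [-0.0011 -0.0017  0.0017] shift after turn [-0.0002 -0.0014 -0.0019] before [-0.0002 -0.0014 -0.0019] w 0.0603 f [-1.3 -0.7  0.3]
[318.92578858 193.31196484]
150 [454.9 294.2  97.8  62.1  44.2]Traceback (most recent call last):
  File "<stdin>", line 4, in <module>
  File "h.py", line 28, in blob
    return cv2.convexHull(max(cs,key=cv2.contourArea))
                          ~~~^^^^^^^^^^^^^^^^^^^^^^^^
ValueError: max() iterable argument is empty
```

View pics/w5.png

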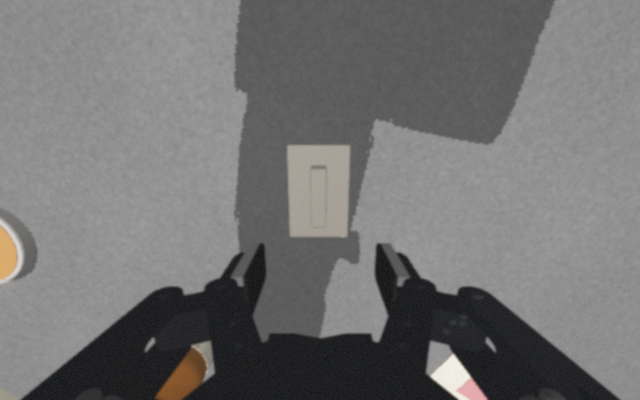

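The wrist view shows the cover in shade: plate corners (287,145) to (349,237), grip bar from (318,167) to (318,228).

Run:
```python
from h import *
s=r.read_state();c=cam('wrist',s)
for z in(.02,.03,.04):
  q=plane(c,[(318,166.5),(318,228.5)],z);print(z,q.mean(0).round(4),np.linalg.norm(q[0]-q[1]).round(4))
for n,los,rad in(("scene",(185,200,210),32),("side",(165,175,185),30)):
  im=r.snapshot(n);cv2.imwrite(f'pics/{n}5.png',im);c=cam(n);p=proj(c,[.491,-.325,.036])
  for lo in los:
    try: print(n,lo,p,rect(c,blob(im,p,lo,rad),.036))
    except Exception as e: print('none')
go(.4547,.2948,.009,224.2)
```

```text
0.02 [0.4569 0.295  0.02  ] 0.0649
0.03 [0.4549 0.2932 0.03  ] 0.0625
0.04 [0.4529 0.2914 0.04  ] 0.0601
scene 185 [285.21545675 104.85719412] [ 491.  -304.7  181.3  130.8   -2.6]
scene 200 [285.21545675 104.85719412] [ 490.7 -325.6  101.5   65.2   -2. ]
scene 210 [285.21545675 104.85719412] [ 490.1 -324.8   99.6   63.8   -2. ]
side 165 [303.30140365 310.26074082] [ 491.  -322.9  103.2   66.    -2.3]
side 175 [303.30140365 310.26074082] [ 490.6 -323.1  101.1   64.7   -2.2]
side 185 [303.30140365 310.26074082] [ 490.9 -323.3  100.    63.6   -2.3]
pos [0.4542 0.2946 0.1492] turn [-0.0014 -0.0002 -0.0011] shift after turn [-0.0005 -0.0002  0.1402] before [-0.0005  0.      0.1402] w 0.06 f [ 0.4 -0.6 -0.2]
```

{"api": "nudge_tcp", "payload": {"moves": [{"d":[-0.0005, 0, 0.04], "aperture":0.06}, {"d":[0, 0, 0.04], "aperture":0.06}, {"d":[0, 0, 0.03], "aperture":0.05}, {"d":[0, 0, 0.02], "aperture":0.05}, {"d":[0, 0, 0.008], "aperture":0.05}, {"aperture":0.04}, {"aperture":0.03}], "clamp_n": 40}}

```text
t: 12.75
tool_pos: [0.4559, 0.2959, 0.0127]
tcp_rot: [-1.179, 2.909, -0.001]
force: [1.2, -0.1, 0.2]
gripper_width: 0.0299
grasp_force: 0.0
```

{"api": "nudge_tcp", "payload": {"moves": [{"aperture":0.02}, {"aperture":0.005}, {"aperture":0.005}, {"aperture":0.005}, {"aperture":0.005}, {"aperture":0.005}], "clamp_n": 50}}

```text
t: 13.35
tool_pos: [0.4561, 0.2965, 0.0132]
tcp_rot: [-1.18, 2.907, -0.001]
force: [-0.3, -1.0, 6.8]
gripper_width: 0.0149
grasp_force: 49.9
```

```bash
python3 -c "
from h import *
go(.4547,.2948,.009,224.2)"
```

```text
pos [0.4561 0.2965 0.0132] turn [-0.0023  0.0038 -0.0003] shift after turn [ 0.0022 -0.0002  0.0042] before [ 0.0022 -0.0002  0.0042] w 0.0149 f [-0.3 -1.   6.8]
```

{"api": "nudge_tcp", "payload": {"moves": [{"d":[0, 0, -0.01], "aperture":0.005}, {"d":[0, 0, -0.03], "aperture":0.005}, {"d":[0, 0, -0.04], "aperture":0.005}, {"d":[0, 0, -0.04], "aperture":0.005}, {"aperture":0.005}, {"aperture":0.005}], "clamp_n": 50}}

```text
t: 13.95
tool_pos: [0.4554, 0.2964, 0.1332]
tcp_rot: [-1.18, 2.907, -0.001]
force: [-0.4, -0.4, -1.8]
gripper_width: 0.0148
grasp_force: 48.9
```

```bash
python3 -c "
from h import *
s=r.read_state();print(s['tool_pos']);im=r.snapshot('wrist');cv2.imwrite('pics/w6.png',im)
go(.491,-.3244,.14,177.8)"
```

```text
[0.45542571 0.296442   0.13322732]
pos [0.4547 0.296  0.1319] turn [-8.000e-04  2.200e-03  8.097e-01] shift after turn [-0.0601 -0.6185 -0.0081] before [ 0.4064 -0.4701 -0.008 ] w 0.0151 f [-0.5  0.3 -0.7]
```

View pics/w6.png

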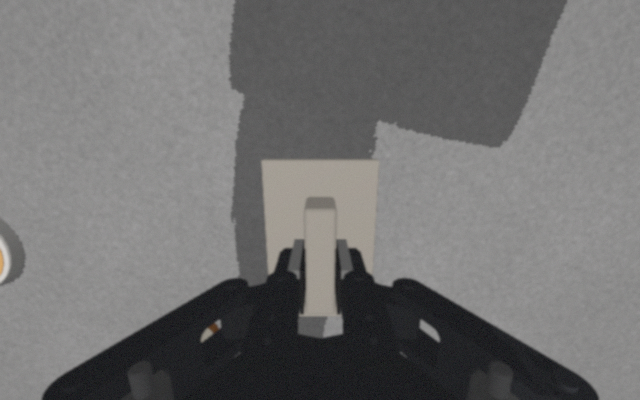

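The cover hangs square in the grip: plate far edge at row 160 (columns 262–378), bar end at row 208.

```bash
python3 -c "
from hand import *
for z in(.005,.007): print([t(u,z).round(1)[:2] for u in((262,160),(378,160))])
for z in(-.017,-.019): print([t(u,z).round(1)[:2] for u in((304,208.5),(336,208.5),(300,316),(341,316))])"
```

```text
[array([ 52.3, -30.9]), array([52.3, 30.5])]
[array([ 52. , -31.4]), array([52. , 30.9])]
[array([32.2, -7.8]), array([32.2,  7.4]), array([-27.9, -10.9]), array([-27.9,  11. ])]
[array([32.9, -7.7]), array([32.9,  7.2]), array([-26.3, -10.7]), array([-26.3,  10.8])]
```

{"api": "nudge_tcp", "payload": {"moves": [{"turn_vec":[0, 0, 0.135], "aperture":0.005}, {"turn_vec":[0, 0, 0.135], "aperture":0.005}, {"turn_vec":[0, 0, 0.135], "aperture":0.005}, {"turn_vec":[0, 0, 0.135], "aperture":0.005}, {"turn_vec":[0, 0, 0.135], "aperture":0.005}, {"turn_vec":[0, 0, 0.135], "aperture":0.005}, {"d":[-0.003, -0.031, -0.0004], "aperture":0.005}, {"d":[-0.003, -0.031, -0.0004], "aperture":0.005}, {"d":[-0.003, -0.031, -0.0004], "aperture":0.005}, {"d":[-0.003, -0.031, -0.0004], "aperture":0.005}, {"d":[-0.003, -0.031, -0.0004], "aperture":0.005}, {"d":[-0.003, -0.031, -0.0004], "aperture":0.005}], "clamp_n": 50}}

```text
t: 15.2
tool_pos: [0.4645, 0.1081, 0.1328]
tcp_rot: [-0.061, -3.14, 0.001]
force: [0.3, 0.3, -1.2]
gripper_width: 0.015
grasp_force: 49.0
```

{"api": "nudge_tcp", "payload": {"moves": [{"d":[-0.003, -0.031, -0.0004], "aperture":0.005}, {"d":[-0.003, -0.031, -0.0004], "aperture":0.005}, {"d":[-0.003, -0.031, -0.0004], "aperture":0.005}, {"d":[-0.003, -0.031, -0.0004], "aperture":0.005}, {"d":[-0.003, -0.031, -0.0004], "aperture":0.005}, {"d":[-0.003, -0.031, -0.0004], "aperture":0.005}, {"d":[-0.003, -0.031, -0.0004], "aperture":0.005}, {"d":[-0.003, -0.031, -0.0004], "aperture":0.005}, {"d":[-0.003, -0.031, -0.0004], "aperture":0.005}, {"d":[-0.003, -0.031, -0.0004], "aperture":0.005}, {"aperture":0.005}], "clamp_n": 50}}

```text
t: 16.3
tool_pos: [0.4831, -0.2041, 0.1367]
tcp_rot: [-0.066, -3.141, 0.0]
force: [0.4, 0.2, -0.9]
gripper_width: 0.0147
grasp_force: 49.1
```

```bash
python3 -c "
from h import *
go(.491,-.3244,.14,177.8)
im=r.snapshot('wrist');cv2.imwrite('pics/w7.png',im)"
```

```text
pos [ 0.4831 -0.2041  0.1367] turn [-0.0002 -0.     -0.0035] shift after turn [-0.0125 -0.1199 -0.0033] before [-0.0129 -0.1198 -0.0033] w 0.0147 f [ 0.4  0.2 -0.9]
```

{"api": "nudge_tcp", "payload": {"moves": [{"turn_vec":[0, 0, -0.003], "d":[-0.0034, -0.03, 0], "aperture":0.005}, {"d":[-0.0034, -0.03, 0], "aperture":0.005}, {"d":[-0.0034, -0.03, 0], "aperture":0.005}, {"d":[-0.004, -0.03, 0], "aperture":0.005}, {"d":[0, 0, 0.03], "aperture":0.005}, {"d":[0, 0, 0.03], "aperture":0.005}, {"d":[0, 0, 0.012], "aperture":0.005}, {"aperture":0.005}, {"aperture":0.005}], "clamp_n": 50}}

```text
t: 17.25
tool_pos: [0.4939, -0.3214, 0.0669]
tcp_rot: [0.055, 3.139, -0.0]
force: [0.7, 0.2, -0.7]
gripper_width: 0.0149
grasp_force: 49.2
```

```bash
python3 -c "
from h import *
go(.493,-.3243,.052,177.8)"
```

```text
pos [ 0.4939 -0.3214  0.0669] turn [0.     0.002  0.0033] shift after turn [ 0.0008 -0.003   0.0149] before [ 0.0009 -0.003   0.0149] w 0.0149 f [ 0.7  0.2 -0.7]
```

{"api": "nudge_tcp", "payload": {"moves": [{"turn_vec":[0, 0, 0.003], "d":[0.0009, -0.003, 0], "aperture":0.005}, {"d":[0, 0, 0.008], "aperture":0.005}, {"d":[0, 0, 0.005], "aperture":0.005}, {"d":[0, 0, 0.002], "aperture":0.005}, {"aperture":0.005}, {"aperture":0.005}], "clamp_n": 50}}

```text
t: 17.85
tool_pos: [0.4926, -0.3249, 0.0513]
tcp_rot: [0.061, 3.139, -0.0]
force: [-0.2, 0.2, -0.2]
gripper_width: 0.015
grasp_force: 49.2
```

{"api": "nudge_tcp", "payload": {"moves": [{"d":[0, 0, 0.001], "aperture":0.005}, {"aperture":0.005}], "clamp_n": 50}}

```text
t: 18.05
tool_pos: [0.4927, -0.3249, 0.0504]
tcp_rot: [0.061, 3.139, -0.0]
force: [-0.6, 0.0, -0.7]
gripper_width: 0.0149
grasp_force: 49.2
```

```bash
python3 -c "
from h import *
go(.493,-.3243,.049,177.8)"
```

```text
pos [ 0.4927 -0.3249  0.0504] turn [-0.0001  0.002  -0.0004] shift after turn [-0.0003  0.0006  0.0014] before [-0.0003  0.0006  0.0014] w 0.0149 f [-0.6  0.  -0.7]
```

{"api": "nudge_tcp", "payload": {"moves": [{"d":[0, 0.0004, 0.001], "aperture":0.005}, {"aperture":0.005}], "clamp_n": 50}}

```text
t: 18.25
tool_pos: [0.4927, -0.3244, 0.0493]
tcp_rot: [0.061, 3.139, -0.0]
force: [0.3, -0.3, -1.0]
gripper_width: 0.0149
grasp_force: 49.2
```

{"api": "nudge_tcp", "payload": {"moves": [{"d":[0, 0, 0.001], "aperture":0.005}, {"aperture":0.005}], "clamp_n": 50}}

```text
t: 18.45
tool_pos: [0.4927, -0.3245, 0.0492]
tcp_rot: [0.061, 3.138, -0.001]
force: [-2.4, 2.1, 8.7]
gripper_width: 0.0152
grasp_force: 50.3
```

Contact has been made. Release, lift and back away, then check from both fixed cameras.

{"api": "nudge_tcp", "payload": {"moves": [{"aperture":0.017}, {"aperture":0.022}, {"aperture":0.035}, {"aperture":0.04}, {"d":[0, 0, -0.01], "aperture":0.04}, {"d":[0, 0, -0.03], "aperture":0.04}, {"d":[0, 0, -0.04], "aperture":0.04}, {"d":[0, 0, -0.04], "aperture":0.04}], "clamp_n": 50}}

```text
t: 19.25
tool_pos: [0.4921, -0.3242, 0.1701]
tcp_rot: [0.061, 3.139, 0.0]
force: [0.7, -0.4, 0.2]
gripper_width: 0.0404
grasp_force: 0.0
```

{"api": "nudge_tcp", "payload": {"moves": [{"d":[0, 0.04, 0], "aperture":0.06}, {"d":[0, 0.04, 0], "aperture":0.06}, {"d":[0, 0.04, 0], "aperture":0.06}, {"d":[0, 0.04, 0], "aperture":0.06}, {"d":[0, 0.04, 0], "aperture":0.06}, {"d":[0, 0.04, 0], "aperture":0.06}, {"d":[0, 0.04, 0], "aperture":0.06}, {"aperture":0.06}]}}

```text
t: 20.05
tool_pos: [0.5033, -0.0408, 0.1692]
tcp_rot: [0.054, 3.138, 0.001]
force: [-0.5, -0.8, 0.3]
gripper_width: 0.06
grasp_force: 0.0
```

Run:
```python
from h import *
out=[]
for n,los,rad in(("scene",(200,210,220),32),("side",(165,175,185),30)):
  im=r.snapshot(n);c=cam(n);p=proj(c,[.491,-.325,.042])
  for lo in los:
    try: print(n,lo,rect(c,blob(im,p,lo,rad),.042))
    except Exception as e: print('none')
  x,y=int(p[0]),int(p[1]);out.append(cv2.resize(im[y-40:y+40,x-50:x+50],(400,320),interpolation=cv2.INTER_CUBIC))
cv2.imwrite("pics/end.png",np.hstack(out))
```

```text
scene 200 [ 489.9 -324.2   99.3   65.4   -2. ]
scene 210 [ 489.9 -323.5   99.4   63.7   -2.2]
scene 220 [ 490.  -323.4   99.    63.5   -2.2]
side 165 [ 489.6 -322.9  103.3   67.1   -2.3]
side 175 [ 490.4 -322.7  101.3   65.3   -2. ]
side 185 [ 490.1 -323.2  100.4   63.6   -2.2]
```

View pics/end.png

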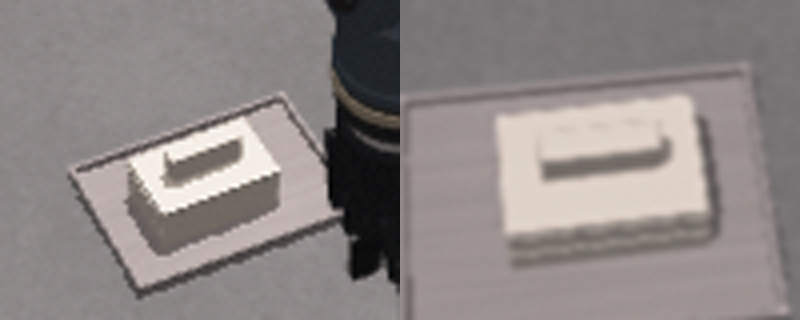

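Both views show a square, level pile in the carrier, with the cover within about 1.5 mm of the bottom tray's centre and turned the same way. Handing in.

```bash
python3 -c "
from plant import r
print(r.close_job())"
```

```text
the job is handed in; nothing more can be done
None
```

The loose tray and the cover are stacked square on the bottom tray, within about 2 mm and 0.5° by camera measurement, let go, and the job was handed in at about 20 s.

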